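# Rack four injector parts by length on a tapered injector rack

### The job

Lay the four steel injector parts from the mat on the tapered injector rack in order of length, one to a station: the shortest at the narrow end, the longest at the wide end. Each must lie level across its own pair of saddles, the middle of its thick barrel over the middle of the pair, down in both notches; the thin tip hangs free and may point either way.

Things in the scene. Friction and masses are not known exactly. Their poses are not given: they have to be found in the camera images.
- injector_3: The shortest part: steel nozzle, 50 mm long, 25 mm diameter, lying on the mat (3 mm thick). Origin: mid-length, at the underside; y towards the thin tip, z up. The middle of its thick barrel is 4 mm from the origin towards -y: grip across it there, in the upper 15 mm; that point goes over the middle of the saddles. The solid is 18 mm wide, 25 high.
- injector_1: The second shortest part: steel nozzle holder, 80 mm long, 25 mm diameter, lying on the mat (3 mm thick). Origin: mid-length, at the underside; y towards the thin tip, z up. The middle of its thick barrel is 9 mm from the origin towards -y: grip across it there, in the upper 15 mm; that point goes over the middle of the saddles. The solid is 18 mm wide, 25 high.
- injector_0: The second longest part: slim injector, black end cap, 137 mm long, 28 mm high, lying on the mat (3 mm thick). Origin: mid-length, at the underside; y towards the thin tip, z up. The middle of its thick barrel is 8 mm from the origin towards -y: grip across it there, in the upper 15 mm; that point goes over the middle of the saddles. The solid is 18 mm wide, 25 high.
- injector_2: The longest part: slim injector, black end cap, 172 mm long, 28 mm high, lying on the mat (3 mm thick). Origin: mid-length, at the underside; y towards the thin tip, z up. The middle of its thick barrel is 10 mm from the origin towards -y: grip across it there, in the upper 15 mm; that point goes over the middle of the saddles. The solid is 18 mm wide, 25 high.
- rack: Fixed bench rack, 250 mm long, 31 mm high: two flat aluminium bars that diverge from a narrow to a wide end, with cross ties, carrying four pairs of black saddles (stations) 62 mm apart along the row. Origin: middle of its length, on the bench; x along the row towards the wide end, z up. It stands at any yaw, left or right of the mat.
- seat_1: Narrow-end station: a pair of black saddles, centres 26 mm apart along y. Origin: on the notch floor (22 mm above the bench), midway between the pair; x along the row to the wide end, y along the part to be laid in, z up. Each saddle: 50 mm along x, 8 along y; notch floor 23 mm wide, cheeks flare to a 33 mm mouth, tops 9 mm above the floor (fingertips kept over 9 mm clear them).
- seat_2: Second station: a pair of black saddles, centres 44 mm apart along y. Origin: on the notch floor (22 mm above the bench), midway between the pair; x along the row to the wide end, y along the part to be laid in, z up. Each saddle: 50 mm along x, 8 along y; notch floor 23 mm wide, cheeks flare to a 33 mm mouth, tops 9 mm above the floor (fingertips kept over 9 mm clear them).
- seat_3: Third station: a pair of black saddles, centres 62 mm apart along y. Origin: on the notch floor (22 mm above the bench), midway between the pair; x along the row to the wide end, y along the part to be laid in, z up. Each saddle: 50 mm along x, 8 along y; notch floor 23 mm wide, cheeks flare to a 33 mm mouth, tops 9 mm above the floor (fingertips kept over 9 mm clear them).
- seat_4: Wide-end station: a pair of black saddles, centres 80 mm apart along y. Origin: on the notch floor (22 mm above the bench), midway between the pair; x along the row to the wide end, y along the part to be laid in, z up. Each saddle: 50 mm along x, 8 along y; notch floor 23 mm wide, cheeks flare to a 33 mm mouth, tops 9 mm above the floor (fingertips kept over 9 mm clear them).
Not all that is in view belongs to the job. Of the things shaped like the injector_3, the steel one is meant.

How it is judged:
By the outcome, as a careful person would: the job done as asked, in the order asked, and still so for the second after the job is handed in, with the robot touching nothing.
It also fails if it takes over 102 s, if anything falls off the work surface, if the arm or the gripper's body presses on something with over 40 N, if the wrist force passes 120 N, or if a joint passes its speed limit or range.

### The arm

A 6-joint arm with a two-finger parallel gripper is mounted at the origin on a cart in front of the work surface, level with it; the furniture and walls round the work are solid. World frame = base frame: x ahead of the robot, y to its left, z up, the work surface at z = 0. Lengths are in m, angles in rad, forces in N, time in s.
With the tool pointing down it reaches from about 0.275 to 0.825 m from the base axis. Payload 5.2 kg.
Tool frame: the origin (TCP) lies midway between the tips of the shut fingers; the grasp point (between the pads) lies 19 mm behind it; z points along the fingers, y is the line along which they close (so a half turn about z gives the same grasp; the last joint's range is limited). The gripper opens to 93 mm and grips with 3 to 60 N. Pads are 15 mm wide; open, the fingers measure 128 mm over their backs; the gripper's body (75 mm by 188 mm) begins 65 mm behind the grasp point.
Start: joints at [0.983, 0.259, 1.535, -0, 1.348, -0.203], TCP at [0.206, 0.51, 0.219] pointing down, gripper open.
Joint ranges: [-3.14, 3.14], [-0.91, 2.08], [0.19, 2.58], [-1.22, 4.36], [0.22, 2.71], [-3.12, 3.12]. Speed limits (rad/s): [2.57, 2.57, 3.14, 3.14, 3.14, 3.14].

### API

Orientations are given as a unit quaternion [x, y, z, w].
In Python, from cell import status, imaging, sign_off gives the robot as it stands. The module is installed in compiled form; this text tells all that it offers.
- The arm moves only by the tool apply_moves, never from a script. Its argument "targets" is a list that holds one entry, the list of rows, each a list of 7 numbers: the turn, a rotation vector about the tool's x, y, z in units of 5 degrees (1.0 is 5 degrees), then the shift along the tool's x, y, z in cm, then the closure, from 0 (fully open) to 1 (shut). A call has 1 to 8 rows; each row is the pose to reach, as a shift and turn from the pose commanded when the call began, along the tool's axes at that moment; what a row does not reach only later rows make up. A row lasts 1/10 s, in which the tool goes at most 50 mm and 8.59 degrees, less where a joint would pass 70% of its speed; a pose out of reach is approached as far as the arm can. A call with a gripper value outside its range is refused whole. The fingers move at their own pace and stop on an object; "newtons" is the grip in N (left out, the last holds). Time passes only in rows, so rows that repeat a pose let the fingers close. It gives the time, the measured TCP pose, the force, the opening and the grip force at its end, in the units of the state.
- status.get_state(): the state, without advancing time (a new reading comes with each control period).
- imaging.camera(name): name is "side" or "top" or "wrist"; returns the picture (480x640x3 uint8, red, green, blue); there is no depth.
- imaging.get_calibration(name): a dict with "camera_matrix" (3x3 intrinsics, pixels), "rvec" (rotation vector, rad) and "tvec" (3), from world to camera coordinates, as OpenCV has them; the wrist camera has in their place "mount" (4x4, takes a point from camera to tool coordinates, whose origin is the TCP and whose axes are the flange's). Camera axes: x right, y down, z forward; pixel columns grow to the right and rows downward; lengths in m; the calibration is good to about 2 mm. A picture is of the moment at which its call begins: read the wrist's pose just before it. get_calibration takes no time and is no camera call.
- sign_off(): hands the job in; it is judged then, once.
The state is a dict: "t": time; "joint_positions": joint angles; "dq": joint speeds; "tau": joint torques, N m; "tool_pos": TCP position; "tcp_rot": TCP orientation; "ft_force": force on the tool from outside, world axes, zero at the start; "moment": the same for the moment, N m; "grip_width": opening from 0.0 (shut) to 1.0 (fully open); "grip_force": force on a finger pad.
Only numpy, scipy, OpenCV 4.12 (cv2) and the standard library are available. Lean on these libraries where they do the work, as an engineer would, in place of code of your own. Each camera call takes 0.05 s, during which the arm holds its last target. There are 200 camera calls.

## Working session

There is one attempt and no reset: what is moved stays moved. The work goes in short steps, Python scripts to look and compute and a tool call to move; the robot and the scene stay as the last step left them, time stands still between calls to the robot, and variables do not carry over. Pictures are saved under pics/ and viewed, at most 14 in all, crops included, and the job is handed in when it is done.

Besides the shell and the picture viewer there is one more tool, called by a JSON object that holds its "op" and its "data". apply_moves: Moves the arm, as the interface text tells. Its arguments: {"type":"object","properties":{"targets":{"type":"array"},"newtons":{"type":"number"}},"required":["targets"]}

```bash
mkdir -p pics; python3 - <<'E'
from cell import status, imaging
import cv2,numpy as np
print(status.get_state())
for n in("top","side"):
    im=imaging.camera(n); cv2.imwrite(f"pics/{n}0.png",im[:,:,::-1])
for n in("top","side","wrist"):
    print(n,imaging.get_calibration(n))
E
```

```text
{'t': 0.0, 'joint_positions': array([ 9.83193896e-01,  2.59317601e-01,  1.53607406e+00,  1.07293956e-05,
        1.34801593e+00, -2.02844719e-01]), 'dq': array([ 0.00088531,  0.00118092,  0.00155223, -0.0007973 , -0.00022286,
       -0.00042955]), 'tau': array([ 4.68894086e-05, -4.37310684e+01, -2.84003627e+01,  7.19623128e-02,
        4.12197411e-02, -1.61638086e-04]), 'tool_pos': array([0.20612015, 0.50932291, 0.21783501]), 'tcp_rot': array([ 1.91195494e-01,  9.81551557e-01, -8.35499122e-04, -3.54216739e-04]), 'ft_force': array([-0.01854824, -0.40794695, -0.17305181]), 'moment': array([-0.05594283,  0.00096307,  0.03117447]), 'grip_force': 0.0, 'grip_width': 0.9987103994629376}
top {'camera_matrix': array([[468.31566745,   0.        , 325.98299907],
       [  0.        , 468.31566745, 243.38489624],
       [  0.        ,   0.        ,   1.        ]]), 'rvec': array([ 2.19684457, -2.15722221,  0.08422947]), 'tvec': array([0.00876518, 0.49323746, 1.16922017])}
side {'camera_matrix': array([[447.75892458,   0.        , 315.98543852],
       [  0.        , 447.75892458, 238.15503058],
       [  0.        ,   0.        ,   1.        ]]), 'rvec': array([ 1.27048641, -2.15132625,  1.02954663]), 'tvec': array([0.24124051, 0.28373937, 0.62493115])}
wrist {'camera_matrix': array([[427.87065574,   0.        , 320.45884861],
       [  0.        , 427.87065574, 236.9082656 ],
       [  0.        ,   0.        ,   1.        ]]), 'mount': array([[-3.56121370e-04, -9.63270554e-01, -2.68532518e-01,
         7.42025035e-02],
       [ 9.99999924e-01, -3.86309611e-04,  5.95806072e-05,
        -9.83413096e-04],
       [-1.61128937e-04, -2.68532476e-01,  9.63270618e-01,
        -1.66588702e-01],
       [ 0.00000000e+00,  0.00000000e+00,  0.00000000e+00,
         1.00000000e+00]])}
```

View pics/top0.png

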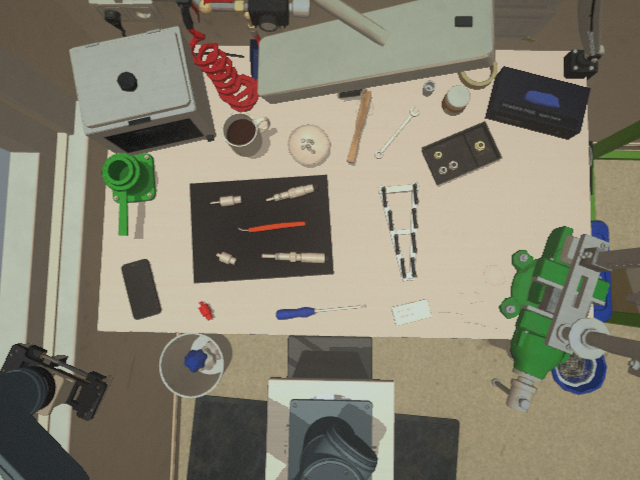

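View pics/side0.png

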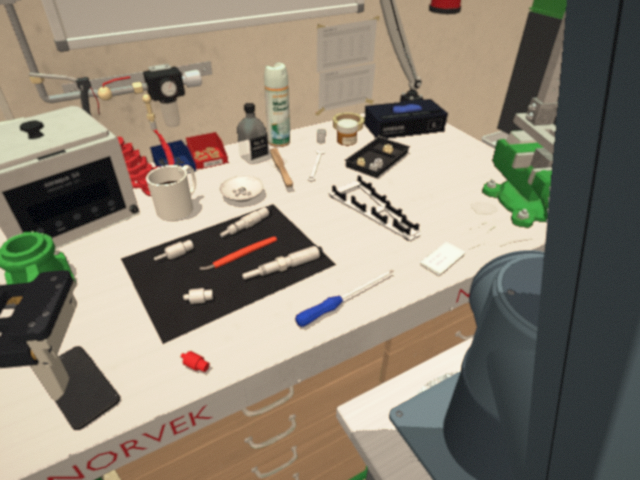

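The top view shows the mat at (262,230). The candidates are:

- **Nozzle shapes:** steel at (227,258) on the mat and red at (206,310) off the mat. The red one is a decoy, so steel is injector_3.
- **injector_1:** (229,200).
- **injector_0:** (290,193).
- **injector_2:** (294,257).
- **Not part of the job:** the orange scriber at (272,228) and the blue screwdriver at (320,312).
- **Rack:** (402,232), with its wide end at the top (400,188) and its narrow end at (408,277).

The side view agrees with this.

```bash
cat > h.py <<'E'
from cell import status, imaging
import cv2,numpy as np
from scipy.spatial.transform import Rotation as Ro
def st():
    s=status.get_state(); return s,np.array(s["tool_pos"]),Ro.from_quat(s["tcp_rot"]).as_matrix()
def down(yaw):
    c,s=np.cos(np.radians(yaw)),np.sin(np.radians(yaw))
    return np.array([[c,s,0],[s,-c,0],[0,0,-1]])
def row(p,yaw,p0=None,R0=None):
    s,a,b=st(); p0=a if p0 is None else np.array(p0); R0=b if R0 is None else R0
    r=Ro.from_matrix(R0.T@down(yaw)).as_rotvec(degrees=True)/5
    return np.round(np.r_[r,R0.T@(np.array(p)-p0)*100],2)
def yaw(R): return np.degrees(np.arctan2(R[1,0],R[0,0]))
def cam(n):
    if n!="wrist":
        c=imaging.get_calibration(n); im=imaging.camera(n)
        R=cv2.Rodrigues(c["rvec"])[0]; return im,c["camera_matrix"],R,np.array(c["tvec"]).ravel()
    c=imaging.get_calibration(n); s,p,R=st(); im=imaging.camera(n)
    T=np.eye(4); T[:3,:3]=R; T[:3,3]=p; W=np.linalg.inv(T@c["mount"])
    return im,c["camera_matrix"],W[:3,:3],W[:3,3]
def ray(uv,z,K,R,t):
    uv=np.atleast_2d(uv).astype(float); d=np.c_[uv,np.ones(len(uv))]@np.linalg.inv(K).T@R
    C=-R.T@t; return C+d*((z-C[2])/d[:,2])[:,None]
def proj(P,K,R,t):
    q=(np.atleast_2d(P)@R.T+t)@K.T; return q[:,:2]/q[:,2:]
E
python3 - <<'E'
from h import *
c=imaging.get_calibration("top");K=c["camera_matrix"];R=cv2.Rodrigues(c["rvec"])[0];t=np.array(c["tvec"]).ravel()
print(ray([[229,200],[290,193],[227,258],[294,257],[400,188],[408,277]],.015,K,R,t).round(3))
print(row([.45,.25,.30],90))
E
```

```text
[[ 0.601  0.269  0.015]
 [ 0.622  0.113  0.015]
 [ 0.452  0.269  0.015]
 [ 0.457  0.099  0.015]
 [ 0.64  -0.17   0.015]
 [ 0.412 -0.192  0.015]]
[-2.000e-02  1.000e-02  1.359e+01 -3.233e+01 -1.490e+01 -8.200e+00]
```

{"op": "apply_moves", "data": {"targets": [[[0,0,1.7,-4.9,-1.5,-1],[0,0,3.4,-9.8,-3,-2,0],[0,0,5.1,-14.7,-4.5,-3,0]]]}}

```text
invalid input at $.targets[0][0]: expected 7 numbers
```

{"op": "apply_moves", "data": {"targets": [[[0,0,1.7,-4.9,-1.5,-1,0],[0,0,3.4,-9.8,-3,-2,0],[0,0,5.1,-14.7,-4.5,-3,0],[0,0,6.8,-19.6,-6,-4,0],[0,0,8.5,-24.5,-7.5,-5,0],[0,0,10.2,-29.4,-9,-6,0],[0,0,11.9,-34.3,-10.5,-7,0],[0,0,13.6,-39.7,-11.9,-8.2,0]]]}}

```text
t: 0.9
tool_pos: [0.5131, 0.2621, 0.296]
tcp_rot: [0.71, 0.705, -0.0, -0.0]
ft_force: [0.4, 0.3, 0.9]
grip_width: 1.003
grip_force: 0.0
```

```bash
python3 - <<'E'
from h import *
im,K,R,t=cam("wrist"); cv2.imwrite("pics/w1.png",im[:,:,::-1]); np.savez("w1.npz",im=im,K=K,R=R,t=t)
s,p,_=st(); print(p,yaw(_),s["dq"])
E
```

```text
[0.51993393 0.2571542  0.29705895] 88.86564294536127 [ 0.06148568 -0.02849417  0.08281097  0.01382585 -0.03201026 -0.13816072]
```

View pics/w1.png

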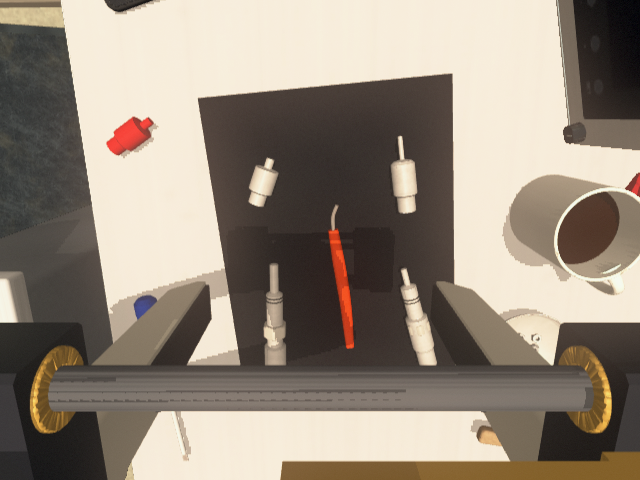

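The wrist view shows the steel nozzle (injector_3) at (263,183), separate from the red decoy at (130,135). injector_1 is at (403,178), and the tips of injector_2 at (274,310) and injector_0 at (416,315) are visible. All tips point up (+y). I'll step back towards -y to see the long parts and the rack.

{"op": "apply_moves", "data": {"targets": [[[0,0,0,-4.5,0,0,0],[0,0,0,-9,0,0,0],[0,0,0,-13.5,0,0,0],[0,0,0,-15,0,0,0],[0,0,0,-15,0,0,0],[0,0,0,-15,0,0,0]]]}}

```text
t: 1.55
tool_pos: [0.512, 0.1145, 0.2959]
tcp_rot: [0.708, 0.707, 0.0, -0.0]
ft_force: [-0.5, 0.3, -0.8]
grip_width: 1.001
grip_force: 0.0
```

```bash
python3 - <<'E'
from h import *
im,K,R,t=cam("wrist"); cv2.imwrite("pics/w2.png",im[:,:,::-1]); np.savez("w2.npz",im=im,K=K,R=R,t=t)
s,p,_=st(); print(p,yaw(_),s["dq"])
E
```

```text
[0.51192434 0.11504473 0.29588194] 90.00286833511313 [ 0.01470492  0.00217524 -0.00394856 -0.00354574  0.00020274 -0.00465461]
```

{"op": "apply_moves", "data": {"targets": [[[0,0,0,-4.5,0,0,0],[0,0,0,-9,0,0,0],[0,0,0,-13.5,0,0,0],[0,0,0,-18,0,0,0],[0,0,0,-19,0,0,0],[0,0,0,-19,0,0,0],[0,0,0,-19,0,0,0]]]}}

```text
t: 2.3
tool_pos: [0.5121, -0.0744, 0.2959]
tcp_rot: [0.707, 0.707, 0.0, -0.0]
ft_force: [0.2, 0.8, 0.8]
grip_width: 1.0
grip_force: 0.0
```

```bash
python3 - <<'E'
from h import *
im,K,R,t=cam("wrist"); cv2.imwrite("pics/w3.png",im[:,:,::-1]); np.savez("w3.npz",im=im,K=K,R=R,t=t)
s,p,_=st(); print(p,yaw(_),s["dq"],s["t"])
a=cv2.imread("pics/w2.png"); cv2.imwrite("pics/w23.png",np.vstack([a[60:370,120:580],cv2.imread("pics/w3.png")[90:370,120:580]]))
E
```

```text
[ 0.5120663  -0.07419306  0.29598508] 90.07615005710839 [ 0.00825542 -0.00406527 -0.0009663  -0.00253505 -0.00104972 -0.004884  ] 2.35
```

View pics/w23.png

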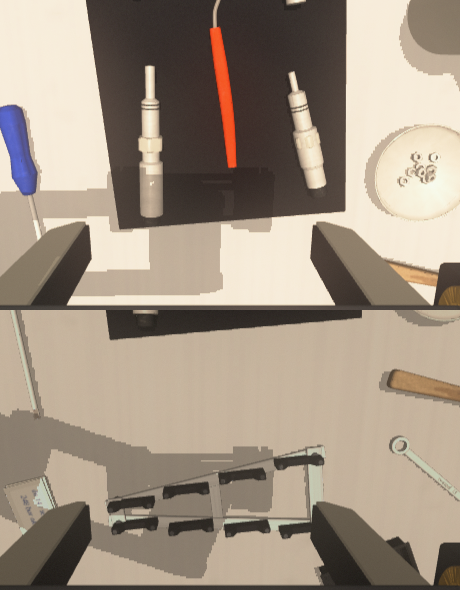

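Upper half of the picture: injector_2 runs from tip (149,67) to the end of its steel at (151,215), and injector_0 from tip (292,72) to (316,188). Their black caps blend into the mat. Lower half: the rack's saddles run from (130,505) to (300,461), and the lower row runs from (135,525) to (297,531), with the right end behind a finger. I'll take one view further back for the rack.

{"op": "apply_moves", "data": {"targets": [[[0,0,0,-4.5,0,0,0],[0,0,0,-9,0,0,0],[0,0,0,-10,0,0,0],[0,0,0,-10,0,0,0],[0,0,0,-10,0,0,0]]]}}

```text
t: 2.85
tool_pos: [0.512, -0.1743, 0.296]
tcp_rot: [0.707, 0.707, 0.0, -0.0]
ft_force: [-0.0, -0.2, 1.0]
grip_width: 1.0
grip_force: 0.0
```

```bash
python3 - <<'E'
from h import *
im,K,R,t=cam("wrist"); np.savez("w4.npz",im=im,K=K,R=R,t=t)
s,p,_=st(); print(p,yaw(_),s["t"])
g=cv2.cvtColor(im,cv2.COLOR_RGB2GRAY); m=(g<60).astype(np.uint8)
n,l,S,c=cv2.connectedComponentsWithStats(m)
for i in range(1,n):
    if 60<S[i,4]<5000: print("dark",S[i],c[i].round(1),ray(c[i],.03,K,R,t)[0].round(4))
w=np.load("w2.npz"); a=w["im"]; hsv=cv2.cvtColor(a,cv2.COLOR_RGB2HSV)
m=((hsv[...,1]<90)&(hsv[...,2]>75)).astype(np.uint8); n,l,S,c=cv2.connectedComponentsWithStats(m)
for i in range(1,n):
    if 100<S[i,4]<30000: print("steel",S[i],c[i].round(1),ray(c[i],.0155,w["K"],w["R"],w["t"])[0].round(4))
v=cv2.resize(a[:340,180:460],None,fx=1.7,fy=1.7,interpolation=cv2.INTER_CUBIC).astype(float)
v=255*(v/255)**.5
cv2.imwrite("pics/w2z.png",v[:,:,::-1])
cv2.imwrite("pics/w4z.png",cv2.resize(im[60:360,160:560,::-1],None,fx=2,fy=2))
E
```

```text
[ 0.51200579 -0.17419735  0.29609974] 90.05955329377102 2.9
dark [223   0 142  13 992] [271.9   4. ] [ 0.4676 -0.0007  0.03  ]
dark [399 141  51  13 286] [423.9 146.2] [ 0.6144 -0.1278  0.03  ]
dark [354 157  34  10 148] [372.5 161.1] [ 0.5639 -0.1424  0.03  ]
dark [340 161  16   9  81] [347.5 164.4] [ 0.5389 -0.1456  0.03  ]
dark [281 172  48  14 243] [304.2 178.2] [ 0.4954 -0.1595  0.03  ]
dark [222 188  50  14 343] [246.7 193.9] [ 0.4365 -0.1755  0.03  ]
dark [226 211  49  16 370] [250.6 217.9] [ 0.4394 -0.2006  0.03  ]
dark [287 213  47  15 356] [309.9 219. ] [ 0.5009 -0.2019  0.03  ]
dark [346 214  48  15 368] [369.  220.5] [ 0.5623 -0.2034  0.03  ]
dark [404 217  50  14 360] [427.4 222.1] [ 0.6231 -0.2051  0.03  ]
dark [125 441  40  39 898] [143.8 462.3] [ 0.2948 -0.5087  0.03  ]
dark [ 183  447   99   33 2059] [226.3 467.7] [ 0.3957 -0.5167  0.03  ]
steel [ 242    0   34   57 1246] [257.5  27.7] [0.4519 0.2711 0.0155]
steel [ 398    0   30   65 1573] [413.3  30.3] [0.6007 0.2686 0.0155]
steel [332  57   9  30 130] [335.5  71.2] [0.5266 0.2321 0.0155][ WARN:0@0.848] global loadsave.cpp:1063 imwrite_ Unsupported depth image for selected encoder is fallbacked to CV_8U.
```

View pics/w2z.png

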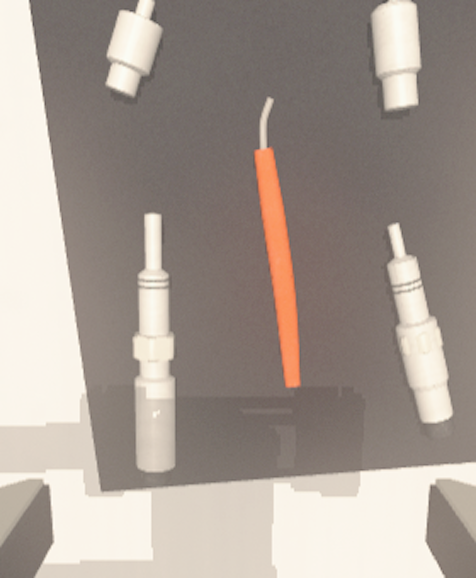

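View pics/w4z.png

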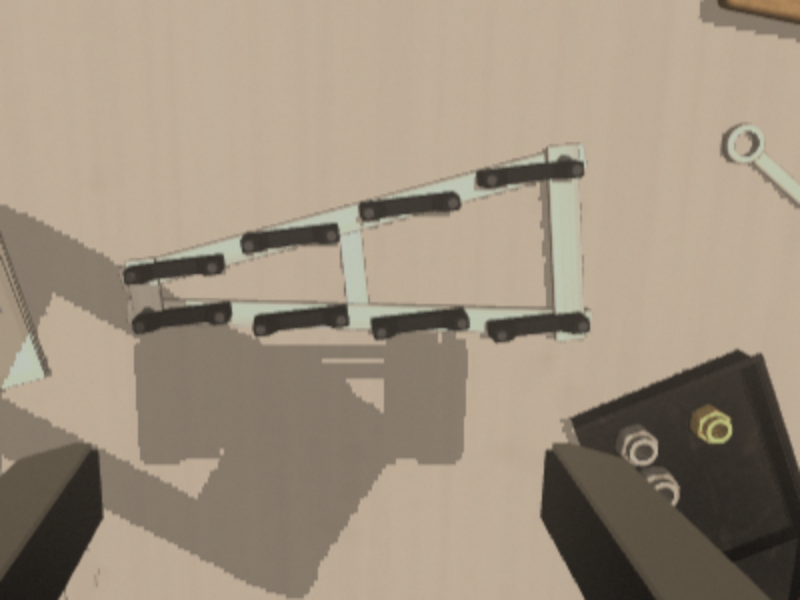

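The wrist pictures show all four parts clearly: injector_3 at (135,45), injector_1 at (396,55), injector_2 from tip (152,213) to cap (157,475), and injector_0 from tip (394,225) to cap (437,430). The other crop shows all eight saddles, narrow end left at (178,293) and wide end right at (535,248). Next I'll measure them.

```bash
cat > meas.py <<'E'
from h import *
w1=np.load("w1.npz"); w2=np.load("w2.npz"); w4=np.load("w4.npz"); w3=np.load("w3.npz")
def ends(w,box,thr=75,z=.0155):
    x0,y0,x1,y1=box; a=w["im"][y0:y1,x0:x1]; hsv=cv2.cvtColor(a,cv2.COLOR_RGB2HSV)
    m=((hsv[...,2]>thr)&(hsv[...,1]<120)).astype(np.uint8)
    n,l,S,c=cv2.connectedComponentsWithStats(m); i=1+S[1:,4].argmax()
    q=np.argwhere(l==i)[:,::-1]+[x0,y0]
    P=ray(q,z,w["K"],w["R"],w["t"])[:,:2]
    # slice midpoints along world y -> line fit for the axis
    cx=P.mean(0); d=np.linalg.svd(P-cx,full_matrices=False)[2][0]; d=d*np.sign(d[1]); nrm=np.array([-d[1],d[0]])
    s=(P-cx)@d; e=(P-cx)@nrm
    b=np.arange(s.min()+.002,s.max()-.002,.002)
    mid=np.array([[k,(e[abs(s-k)<.002].min()+e[abs(s-k)<.002].max())/2,np.ptp(e[abs(s-k)<.002])] for k in b if (abs(s-k)<.002).any()])
    f=np.polyfit(mid[:,0],mid[:,1],1); d2=d+f[0]*nrm; d2/=np.linalg.norm(d2)
    pt=cx+d*s.max()+nrm*np.polyval(f,s.max()); tl=cx+d*s.min()+nrm*np.polyval(f,s.min())
    return pt,tl,d2,mid
for name,w,box,L,off in(("3",w1,(235,148,290,215),.05,.004),("1",w1,(380,125,430,222),.08,.009),
   ("2",w2,(250,110,300,290),.172,.010),("0",w2,(395,120,460,265),.137,.008)):
    pt,tl,d,mid=ends(w,box)
    print(name,"tip",pt.round(4),"tail",tl.round(4),"len",np.linalg.norm(pt-tl).round(4),"ang",np.degrees(np.arctan2(d[1],d[0])).round(1),
     "grip(tip-based)",(pt-d*(L/2+off)).round(4),"maxw",mid[:,2].max().round(4))
    if name in "31": print("  grip(mid)",((pt+tl)/2-d*off).round(4))
loc=np.array([[x,sg*h/2] for x,h in zip((-.093,-.031,.031,.093),(.026,.044,.062,.080)) for sg in(1,-1)])
for w,nm in((w4,"w4"),(w3,"w3")):
    g=cv2.cvtColor(w["im"],cv2.COLOR_RGB2GRAY)
    R0=Ro.from_euler('z',6.6,degrees=True).as_matrix()[:2,:2]; pr=[];ok=[]
    m=cv2.morphologyEx((g<62).astype(np.uint8),cv2.MORPH_CLOSE,np.ones((3,5)))
    n,l,S,c=cv2.connectedComponentsWithStats(m)
    P=ray(c,.027,w["K"],w["R"],w["t"])[:,:2]
    for q in loc:
        e=np.array([.528,-.178])+R0@q
        k=[i for i in range(1,n) if 150<S[i,4]<700 and np.linalg.norm(P[i]-e)<.015]
        if k: ok.append(q);pr.append(P[k[0]])
    ok=np.array(ok);pr=np.array(pr)
    A=np.vstack([np.c_[ok[:,0],-ok[:,1],np.ones(len(ok)),np.zeros(len(ok))],np.c_[ok[:,1],ok[:,0],np.zeros(len(ok)),np.ones(len(ok))]])
    s=np.linalg.lstsq(A,np.r_[pr[:,0],pr[:,1]],rcond=None)[0]
    yw=np.degrees(np.arctan2(s[1],s[0])); print(nm,len(ok),"scale",np.hypot(s[0],s[1]).round(4),"yaw",yw.round(2),"c",s[2:].round(4),"res",np.abs(A@s-np.r_[pr[:,0],pr[:,1]]).max().round(4))
    Rr=Ro.from_euler('z',yw,degrees=True).as_matrix()[:2,:2]
    for x in(-.093,-.031,.031,.093): print("  seat",(s[2:]+Rr@[x,0]).round(4))
E
python3 meas.py
```

```text
3 tip [0.4617 0.2963] tail [0.4424 0.2461] len 0.0538 ang 69.0 grip(tip-based) [0.4513 0.2692] maxw 0.0257
  grip(mid) [0.4506 0.2675]
1 tip [0.5934 0.318 ] tail [0.6053 0.2365] len 0.0824 ang 98.3 grip(tip-based) [0.6005 0.2695] maxw 0.0256
  grip(mid) [0.6006 0.2683]
2 tip [0.4578 0.1812] tail [0.4562 0.003 ] len 0.1782 ang 89.5 grip(tip-based) [0.457  0.0852] maxw 0.0551
0 tip [0.6262 0.1794] tail [0.6442 0.0287] len 0.1518 ang 96.8 grip(tip-based) [0.6352 0.1035] maxw 0.0621
w4 8 scale 0.9796 yaw 6.75 c [ 0.5285 -0.1779] res 0.0006
  seat [ 0.4361 -0.1888]
  seat [ 0.4977 -0.1815]
  seat [ 0.5592 -0.1742]
  seat [ 0.6208 -0.1669]
w3 7 scale 0.9778 yaw 6.97 c [ 0.5286 -0.1761] res 0.0007
  seat [ 0.4363 -0.1874]
  seat [ 0.4978 -0.1798]
  seat [ 0.5594 -0.1723]
  seat [ 0.6209 -0.1648]
```

The scale of 0.98 hints at a height bias. I'll triangulate the features seen in two wrist views and cross-check with the top camera.

```bash
cat > m2.py <<'E'
import io,contextlib
with contextlib.redirect_stdout(io.StringIO()): from meas import *
def sad(w,z,thr=62):
    g=cv2.cvtColor(w["im"],cv2.COLOR_RGB2GRAY)
    m=cv2.morphologyEx((g<thr).astype(np.uint8),cv2.MORPH_CLOSE,np.ones((3,5)))
    n,l,S,c=cv2.connectedComponentsWithStats(m); P=ray(c,z,w["K"],w["R"],w["t"])[:,:2]; out={}
    R0=Ro.from_euler('z',6.7,degrees=True).as_matrix()[:2,:2]
    for j,q in enumerate(loc):
        k=[i for i in range(1,n) if 30<S[i,4]<700 and np.linalg.norm(P[i]-([.5285,-.178]+R0@q))<.012]
        if k: out[j]=(c[k[0]],P[k[0]])
    return out
def fit(o):
    ok=loc[list(o)];pr=np.array([o[j][1] for j in o]);n=len(ok)
    A=np.vstack([np.c_[ok[:,0],-ok[:,1],np.ones(n),np.zeros(n)],np.c_[ok[:,1],ok[:,0],np.zeros(n),np.ones(n)]])
    s=np.linalg.lstsq(A,pr.T.ravel(),rcond=None)[0]; return np.hypot(*s[:2]).round(4),np.degrees(np.arctan2(s[1],s[0])).round(2),s[2:].round(4),np.abs(A@s-pr.T.ravel()).max().round(4)
if __name__=="__main__":
    a,b=sad(w3,.027),sad(w4,.027)
    Pm=[w["K"]@np.c_[w["R"],w["t"]] for w in(w3,w4)]
    for j in a:
        if j in b:
            X=cv2.triangulatePoints(Pm[0],Pm[1],a[j][0][:,None],b[j][0][:,None]); print(j,(X[:3]/X[3]).ravel().round(4))
    for z in(.027,.022,.018): print(z,fit(sad(w3,z)),fit(sad(w4,z)))
    for w,bx in((w1,(235,148,290,215)),(w2,(235,0,290,62)),(w1,(380,125,430,222)),(w2,(392,0,440,70))): print([ends(w,bx,z=z)[1].round(4) for z in(.0155,.007)])
    im,K,R,t=cam("top"); T=dict(im=im,K=K,R=R,t=t); np.savez("top.npz",**T)
    print("top",fit(sad(T,.027,75)))
    for nm,bx in(("3",(213,247,242,270)),("1",(205,190,246,212)),("2",(258,245,330,270)),("0",(262,180,320,206))):
        p,tl,d,_=ends(T,bx,90); print(nm,p.round(4),tl.round(4),np.degrees(np.arctan2(d[1],d[0])).round(1))
E
python3 m2.py
```

```text
0 [ 0.4354 -0.1775  0.0192]
1 [ 0.4382 -0.2033  0.0192]
2 [ 0.4953 -0.161   0.0196]
3 [ 0.5009 -0.2041  0.0206]
4 [ 0.5564 -0.1447  0.0196]
5 [ 0.5635 -0.2065  0.0185]
6 [ 0.6157 -0.1285  0.0196]
0.027 (np.float64(0.9778), np.float64(6.97), array([ 0.5286, -0.1761]), np.float64(0.0007)) (np.float64(0.9796), np.float64(6.75), array([ 0.5285, -0.1779]), np.float64(0.0006))
0.022 (np.float64(0.989), np.float64(6.97), array([ 0.5288, -0.1781]), np.float64(0.0007)) (np.float64(0.9908), np.float64(6.75), array([ 0.5287, -0.1787]), np.float64(0.0006))
0.018 (np.float64(0.998), np.float64(6.97), array([ 0.529 , -0.1797]), np.float64(0.0007)) (np.float64(0.9998), np.float64(6.75), array([ 0.5288, -0.1795]), np.float64(0.0006))
[array([0.4424, 0.2461]), array([0.4411, 0.2444])]
[array([0.4433, 0.2481]), array([0.4422, 0.2492])]
[array([0.6053, 0.2365]), array([0.607 , 0.2346])]
[array([0.6049, 0.2387]), array([0.6066, 0.2396])]
top (np.float64(1.0803), np.float64(6.46), array([ 0.5215, -0.1813]), np.float64(0.0))
3 [0.4615 0.2974] [0.4429 0.2483] 69.3
1 [0.5939 0.3181] [0.6041 0.2389] 97.4
2 [0.4601 0.1827] [0.4566 0.0217] 88.8
0 [0.6037 0.1744] [0.6383 0.0538] 106.0
```

```bash
python3 - <<'E'
from m2 import *
T=np.load("top.npz")
for nm,bx,L,off in(("2",(255,115,290,276),.172,.01),("0",(400,125,447,249),.137,.008)):
  for z in(.0155,.007):
    p,tl,d,mid=ends(w2,bx,z=z); print(nm,z,p.round(4),tl.round(4),np.degrees(np.arctan2(d[1],d[0])).round(1),"grip",(p-d*(L/2+off)).round(4),mid[::8,2].round(3))
for nm,bx in(("2",(258,245,328,270)),("0",(264,181,315,203))):
    p,tl,d,mid=ends(T,bx,80);print(nm,p.round(4),tl.round(4),np.degrees(np.arctan2(d[1],d[0])).round(1),mid[::8,2].round(3))
c=np.array([.5289,-.1796]);Rr=Ro.from_euler('z',6.8,degrees=True).as_matrix()[:2,:2]
for x in(-.093,-.031,.031,.093): print("seat",(c+Rr@[x,0]).round(4))
E
```

```text
2 0.0155 [0.46   0.1813] [0.4559 0.0196] 88.5 grip [0.4575 0.0853] [0.024 0.024 0.025 0.025 0.026 0.029 0.019 0.019 0.011 0.009]
2 0.007 [0.459  0.1812] [0.4548 0.0164] 88.5 grip [0.4566 0.0852] [0.025 0.025 0.026 0.025 0.027 0.029 0.019 0.019 0.019 0.009 0.009]
0 0.0155 [0.6044 0.1757] [0.6427 0.0494] 106.8 grip [0.6266 0.1024] [0.014 0.024 0.03  0.033 0.036 0.018 0.019 0.007]
0 0.007 [0.606  0.1754] [0.6451 0.0468] 106.9 grip [0.6283 0.1022] [0.015 0.024 0.03  0.033 0.037 0.019 0.019 0.012 0.007]
2 [0.4603 0.1827] [0.4568 0.0144] 88.8 [0.005 0.023 0.026 0.026 0.023 0.023 0.018 0.018 0.015 0.008 0.01 ]
0 [0.6037 0.1744] [0.6396 0.0509] 106.2 [0.011 0.022 0.025 0.025 0.025 0.019 0.02  0.006]
seat [ 0.4366 -0.1906]
seat [ 0.4981 -0.1833]
seat [ 0.5597 -0.1759]
seat [ 0.6212 -0.1686]
```

Positions (grip point; part-axis angle):

| Part | x, y (m) | Angle |
|---|---|---|
| injector_2 | (.458, .086) | 88.6° |
| injector_0 | (.6255, .102) | 106.5° |
| injector_1 | (.600, .2695) | 98° |
| injector_3 | (.451, .269) | 69° |

The rack yaw is 6.8°, with seats at (.437,-.191), (.498,-.183), (.560,-.176) and (.621,-.169). injector_2 goes first.

{"op": "apply_moves", "data": {"targets": [[[0,0,0,3.8,-0.8,2.8,0.4],[0,0,0.1,7.6,-1.6,5.6,0.4],[0,0,0.1,11.4,-2.4,8.4,0.4],[0,0,0.2,15.2,-3.2,11.2,0.4],[0,0,0.2,19,-4,14,0.4],[0,0,0.3,22.8,-4.8,16.8,0.4],[0,0,0.3,26,-5.4,19.6,0.4],[0,0,0.3,26,-5.4,20.6,0.4]]], "newtons": 25}}

```text
t: 3.75
tool_pos: [0.4542, 0.0883, 0.0878]
tcp_rot: [0.715, 0.7, -0.001, -0.002]
ft_force: [0.5, -0.1, 0.0]
grip_width: 0.599
grip_force: 0.0
```

{"op": "apply_moves", "data": {"targets": [[[0,0,0,0,0,0,0.4],[0,0,0,0,0,0,0.4]]]}}

```text
t: 3.95
tool_pos: [0.4589, 0.0837, 0.0908]
tcp_rot: [0.716, 0.698, 0.0, 0.001]
ft_force: [-0.4, -0.3, -0.1]
grip_width: 0.599
grip_force: 0.0
```

```bash
python3 - <<'E'
from h import *
im,K,R,t=cam("wrist"); cv2.imwrite("pics/w5.png",im[:,:,::-1]); s,p,R_=st(); print(p,yaw(R_),s["grip_width"]); print(row([.458,.086,.016],88.6))
E
```

```text
[0.45933952 0.0832812  0.09121295] 88.43721357874644 0.5983092172132283
[ 0.03  0.   -0.03  0.27 -0.16  7.52]
```

View pics/w5.png

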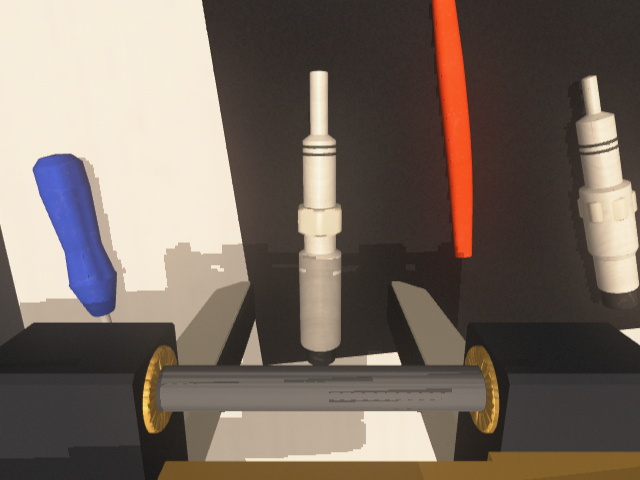

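The part is centred between the jaws: tip at (318,71), barrel around (320,300), injector_0's tip at (590,77). I'll check the tip distance at close range, for injector_0 as well.

```bash
python3 - <<'E'
from h import *
c=imaging.get_calibration("wrist"); s,p,R=st()
T=np.eye(4); T[:3,:3]=R; T[:3,3]=p; W=np.linalg.inv(T@c["mount"]); K=c["camera_matrix"]
for z in(.0155,.007):print(ray([[318,71],[320,350],[322,363],[590,77],[617,292]],z,K,W[:3,:3],W[:3,3]).round(4).tolist())
print(p)
E
```

```text
[[0.4609, 0.1806, 0.0155], [0.4573, 0.0147, 0.0155], [0.4583, 0.0054, 0.0155], [0.6057, 0.1736, 0.0155], [0.6397, 0.0492, 0.0155]]
[[0.4609, 0.1814, 0.007], [0.4572, 0.0098, 0.007], [0.4582, 0.0001, 0.007], [0.6108, 0.1742, 0.007], [0.646, 0.0454, 0.007]]
[0.45933952 0.0832812  0.09121295]
```

{"op": "apply_moves", "data": {"targets": [[[0,0,0,0.2,-0.1,2,0.4],[0,0,0,0.2,-0.1,4,0.4],[0,0,0,0.2,-0.1,6,0.4],[0,0,0,0.2,-0.1,7.5,0.4],[0,0,0,0.2,-0.1,7.5,0.4],[0,0,0,0.2,-0.1,7.5,0.4]]], "newtons": 40}}

```text
t: 4.6
tool_pos: [0.4582, 0.085, 0.0159]
tcp_rot: [0.717, 0.697, 0.0, 0.001]
ft_force: [0.4, 0.7, 0.2]
grip_width: 0.6
grip_force: 0.0
```

{"op": "apply_moves", "data": {"targets": [[[0,0,0,0,0,0,0.7],[0,0,0,0,0,0,1],[0,0,0,0,0,0,1],[0,0,0,0,0,0,1],[0,0,0,0,0,0,1],[0,0,0,0,0,0,1]]]}}

```text
t: 5.2
tool_pos: [0.4576, 0.0859, 0.0153]
tcp_rot: [0.717, 0.698, 0.0, 0.0]
ft_force: [0.9, -0.3, 0.5]
grip_width: 0.199
grip_force: 40.0
```

{"op": "apply_moves", "data": {"targets": [[[0,0,0,0,0,-3,1],[0,0,0,0,0,-6,1],[0,0,0,0,0,-9,1],[0,0,-0.3,-4,2.7,-9,1],[0,0,-0.6,-8,5.4,-9,1],[0,0,-0.9,-12,8.1,-9,1],[0,0,-1.2,-16,10.9,-9,1],[0,0,-1.5,-20,13.7,-9,1]]]}}

```text
t: 6.0
tool_pos: [0.5886, -0.1191, 0.1041]
tcp_rot: [0.669, 0.743, -0.0, -0.001]
ft_force: [1.2, 0.5, -3.3]
grip_width: 0.199
grip_force: 40.0
```

{"op": "apply_moves", "data": {"targets": [[[0,0,-0.2,-5,3.4,0,1],[0,0,-0.2,-5,3.4,0,1],[0,0,-0.2,-5,3.4,0,1],[0,0,-0.2,-5,3.4,0,1],[0,0,-0.2,-5,3.4,0,1]]]}}

```text
t: 6.5
tool_pos: [0.6263, -0.1621, 0.1045]
tcp_rot: [0.662, 0.749, -0.0, -0.001]
ft_force: [-0.5, 0.2, -3.2]
grip_width: 0.194
grip_force: 40.0
```

```bash
python3 - <<'E'
from h import *
im,K,R,t=cam("wrist"); cv2.imwrite("pics/w6.png",im[:,:,::-1]); s,p,R_=st(); print(p,yaw(R_),s["grip_width"],s["grip_force"]); print(row([.6212,-.1686,.060],96.8))
E
```

```text
[ 0.62658623 -0.16216193  0.10490833] 97.0356262592583 0.19851218649970093 39.9935120344162
[-0.01 -0.01  0.05 -0.58 -0.61  4.49]
```

View pics/w6.png

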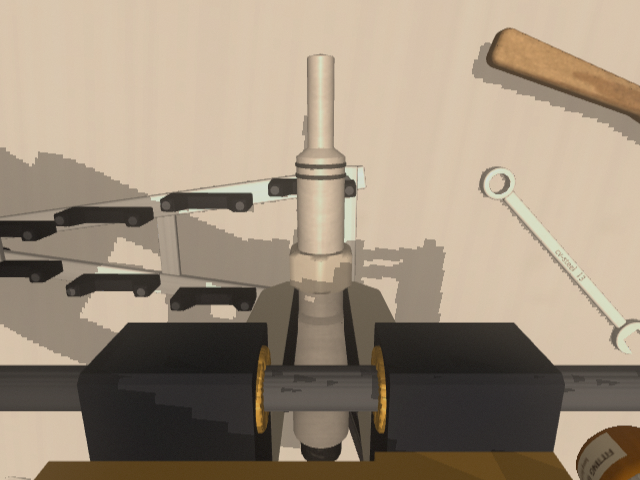

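The part is held straight at u=320. The far saddle of station 4 is centred at (313,188), so I need about 5 mm to the left. Station 3's saddles at (207,201) and (213,298) give a check.

```bash
python3 - <<'E'
from h import *
c=imaging.get_calibration("wrist"); s,p,R=st()
T=np.eye(4); T[:3,:3]=R; T[:3,3]=p; W=np.linalg.inv(T@c["mount"]); K=c["camera_matrix"]
for z in(.027,.018):
    q=ray([[313,188],[207,201],[213,298],[105,215],[114,283]],z,K,W[:3,:3],W[:3,3])[:,:2]
    u=np.array([np.cos(np.radians(6.8)),np.sin(np.radians(6.8))]);v=np.array([-u[1],u[0]])
    print(z,q.round(4).tolist(),"seat4:",(q[0]-.04*v).round(4),((q[1]+q[2])/2+.062*u).round(4),((q[3]+q[4])/2+.124*u).round(4),np.linalg.norm(q[1]-q[2]))
E
```

```text
0.027 [[0.6178, -0.1283], [0.5577, -0.1434], [0.5645, -0.2038], [0.4988, -0.159], [0.5038, -0.2013]] seat4: [ 0.6225 -0.1681] [ 0.6227 -0.1663] [ 0.6244 -0.1655] 0.06079759832380646
0.018 [[0.6178, -0.1298], [0.5555, -0.1454], [0.5625, -0.208], [0.4945, -0.1616], [0.4996, -0.2054]] seat4: [ 0.6225 -0.1695] [ 0.6206 -0.1694] [ 0.6202 -0.1688] 0.06303491451455191
```

{"op": "apply_moves", "data": {"targets": [[[0,0,0,-0.6,-0.5,0,1],[0,0,0,-0.6,-0.5,2,1],[0,0,0,-0.6,-0.5,4,1],[0,0,0,-0.6,-0.5,5.5,1],[0,0,0,-0.6,-0.5,6.3,1],[0,0,0,-0.6,-0.5,6.6,1],[0,0,0,-0.6,-0.5,6.8,1],[0,0,0,-0.6,-0.5,6.9,1]]]}}

```text
t: 7.35
tool_pos: [0.6239, -0.1708, 0.0366]
tcp_rot: [0.663, 0.749, 0.0, 0.001]
ft_force: [-1.5, -0.8, -3.4]
grip_width: 0.203
grip_force: 40.0
```

{"op": "apply_moves", "data": {"targets": [[[0,0,0,0,0,0,1],[0,0,0,0,0,0,1]]]}}

```text
t: 7.55
tool_pos: [0.6238, -0.1707, 0.0366]
tcp_rot: [0.663, 0.749, 0.0, 0.001]
ft_force: [-0.4, 0.2, -2.3]
grip_width: 0.198
grip_force: 40.0
```

{"op": "apply_moves", "data": {"targets": [[[0,0,0,0.2,-0.2,0,1],[0,0,0,0.2,-0.2,0.1,1],[0,0,0,0.2,-0.2,0.2,1],[0,0,0,0.2,-0.2,0.3,1],[0,0,0,0.2,-0.2,0.3,1]]]}}

```text
t: 8.05
tool_pos: [0.6212, -0.1687, 0.0343]
tcp_rot: [0.663, 0.749, 0.0, 0.0]
ft_force: [-3.2, 1.6, 5.3]
grip_width: 0.199
grip_force: 40.0
```

```bash
python3 - <<'E'
from h import *
im,K,R,t=cam("side"); cv2.imwrite("pics/s1.png",cv2.resize(im[150:260,300:450,::-1],None,fx=5,fy=5,interpolation=cv2.INTER_CUBIC)); s,p,R_=st(); print(p,yaw(R_),s["ft_force"],s["moment"])
E
```

```text
[ 0.62111608 -0.16875101  0.03423858] 96.96044241009564 [-2.36500406  1.3961112   6.0125587 ] [ 0.17859833  0.68489195 -0.00754788]
```

View pics/s1.png

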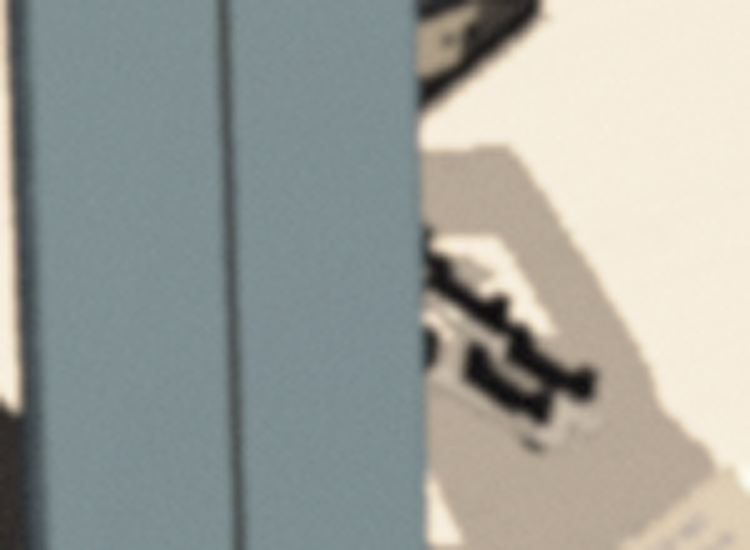

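The arm blocks the side view. Contact came at z=.0343, which is the expected seated height, so I'll release with a limited opening and rise.

{"op": "apply_moves", "data": {"targets": [[[0,0,0,0,0,0,0.6],[0,0,0,0,0,0,0.6],[0,0,0,0,0,0,0.6],[0,0,0,0,0,-2,0.6],[0,0,0,0,0,-5,0.6],[0,0,0,0,0,-9,0.6],[0,0,0,0,0,-12,0.6],[0,0,0,0,0,-12,0.6]]]}}

```text
t: 8.9
tool_pos: [0.6241, -0.1701, 0.1586]
tcp_rot: [0.663, 0.749, 0.001, 0.005]
ft_force: [0.2, -0.5, 0.3]
grip_width: 0.399
grip_force: 0.0
```

```bash
python3 - <<'E'
from h import *
s,p,R_=st(); print(p,yaw(R_),s["grip_width"]); print(row([.626,.100,.09],105.8))
im,K,R,t=cam("wrist"); cv2.imwrite("pics/w7.png",im[:,:,::-1])
E
```

```text
[ 0.62412327 -0.17009582  0.15856217] 96.95725754920389 0.3988787441800135
[ 0.09  0.07 -1.77 26.82  3.4   6.75]
```

View pics/w7.png

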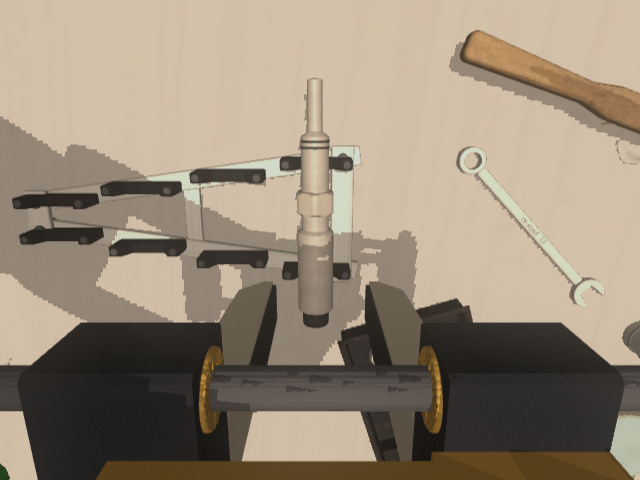

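injector_2 lies in both notches of station 4: its axis is at u=315, and the saddles are centred at (317,163) and (316,270). Next is injector_0.

{"op": "apply_moves", "data": {"targets": [[[0,0,-0.3,4.5,0.6,0,0.5],[0,0,-0.6,9,1.2,0,0.4],[0,0,-0.9,13.5,1.7,0,0.4],[0,0,-1.2,18,2.3,2,0.4],[0,0,-1.5,22.5,2.9,4,0.4],[0,0,-1.8,26.8,3.4,6,0.4],[0,0,-1.8,26.8,3.4,6.8,0.4],[0,0,-1.8,26.8,3.4,6.8,0.4]]]}}

```text
t: 9.75
tool_pos: [0.6202, 0.1024, 0.0818]
tcp_rot: [0.601, 0.799, -0.002, -0.002]
ft_force: [0.1, -0.9, -0.1]
grip_width: 0.599
grip_force: 0.0
```

{"op": "apply_moves", "data": {"targets": [[[0,0,0,0,0,0,0.4],[0,0,0,0,0,0,0.4],[0,0,0,0,0,0,0.4]]]}}

```text
t: 10.05
tool_pos: [0.6232, 0.0999, 0.0858]
tcp_rot: [0.603, 0.798, 0.0, 0.001]
ft_force: [0.5, 1.1, 0.0]
grip_width: 0.599
grip_force: 0.0
```

```bash
cat > near.py <<'E'
from h import *
import sys
# near view: find the lit part in the middle column band, give axis and grip point; args: L off x0 y0 x1 y1
L,off=float(sys.argv[1]),float(sys.argv[2]); x0,y0,x1,y1=map(int,sys.argv[3:7]); name=sys.argv[7]
s,p,R_=st(); im,K,R,t=cam("wrist"); cv2.imwrite(f"pics/{name}.png",im[:,:,::-1]); w=dict(im=im,K=K,R=R,t=t)
import io,contextlib
with contextlib.redirect_stdout(io.StringIO()): from meas import ends
pt,tl,d,mid=ends(w,(x0,y0,x1,y1)); a=np.degrees(np.arctan2(d[1],d[0])); g=pt-d*(L/2+off)
print(p.round(4),yaw(R_).round(2),"tip",pt.round(4),"tail",tl.round(4),"ang",a.round(1),"grip",g.round(4),"mid",((pt+tl)/2-d*off).round(4)); print(row([*g,.016],a))
E
python3 near.py .137 .008 260 20 380 300 w8
```

```text
[0.6232 0.0999 0.0858] 105.83 tip [0.6033 0.1753] tail [0.6335 0.0704] ang 106.1 grip [0.6245 0.1018] mid [0.6206 0.1151]
[ 0.02  0.01 -0.05  0.13  0.17  6.98]
```

View pics/w8.png

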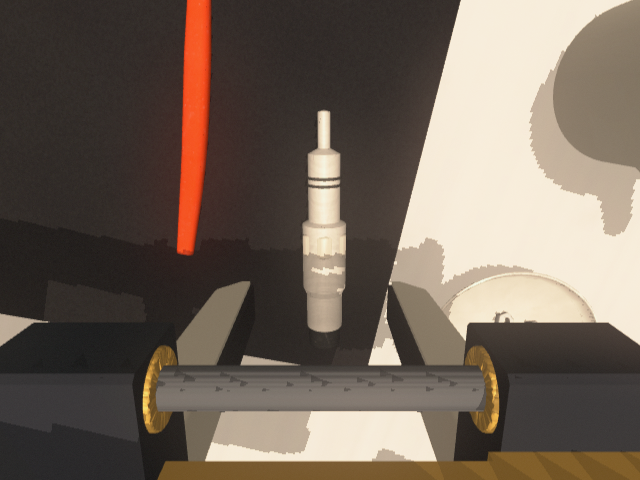

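The part is centred: tip at (323,112), barrel to (324,330), and the dish clear at (450,330). I'll descend and grip.

{"op": "apply_moves", "data": {"targets": [[[0,0,0,0.1,0.1,2,0.4],[0,0,0,0.1,0.1,4,0.4],[0,0,0,0.1,0.1,6,0.4],[0,0,0,0.1,0.1,6.9,0.4],[0,0,0,0.1,0.1,6.9,0.4],[0,0,0,0.1,0.1,6.9,0.4]]], "newtons": 40}}

```text
t: 10.7
tool_pos: [0.6238, 0.1023, 0.0168]
tcp_rot: [0.602, 0.798, 0.0, 0.0]
ft_force: [0.6, -0.5, 0.1]
grip_width: 0.598
grip_force: 0.0
```

{"op": "apply_moves", "data": {"targets": [[[0,0,0,0,0,0,0.7],[0,0,0,0,0,0,1],[0,0,0,0,0,0,1],[0,0,0,0,0,0,1],[0,0,0,0,0,0,1],[0,0,0,0,0,0,1]]]}}

```text
t: 11.3
tool_pos: [0.6235, 0.1026, 0.0162]
tcp_rot: [0.602, 0.798, 0.0, 0.0]
ft_force: [-0.2, 0.4, 0.9]
grip_width: 0.196
grip_force: 40.0
```

```bash
python3 - <<'E'
from h import *
s,p,R_=st(); print(p,yaw(R_)); print(row([.560,-.176,.106],96.8))
E
```

```text
[0.62349668 0.10262625 0.01624988] 105.95323829757336
[ 1.000e-02  0.000e+00  1.830e+00 -2.505e+01 -1.376e+01 -8.980e+00]
```

{"op": "apply_moves", "data": {"targets": [[[0,0,0,0,0,-3,1],[0,0,0,0,0,-6,1],[0,0,0,0,0,-9,1],[0,0,0.3,-4.2,-2.3,-9,1],[0,0,0.6,-8.4,-4.6,-9,1],[0,0,0.9,-12.6,-6.9,-9,1],[0,0,1.2,-16.8,-9.2,-9,1],[0,0,1.5,-21,-11.5,-9,1]]]}}

```text
t: 12.1
tool_pos: [0.5692, -0.1324, 0.1056]
tcp_rot: [0.653, 0.757, -0.0, -0.0]
ft_force: [0.6, -0.6, -1.9]
grip_width: 0.197
grip_force: 40.0
```

{"op": "apply_moves", "data": {"targets": [[[0,0,0.3,-4,-2.2,0,1],[0,0,0.3,-4,-2.2,0,1],[0,0,0.3,-4,-2.2,0,1],[0,0,0.3,-4,-2.2,0,1],[0,0,0.3,-4,-2.2,0,1]]]}}

```text
t: 12.6
tool_pos: [0.5546, -0.1722, 0.1058]
tcp_rot: [0.662, 0.749, 0.0, -0.0]
ft_force: [0.1, 0.1, -2.2]
grip_width: 0.196
grip_force: 40.0
```

```bash
python3 - <<'E'
from h import *
im,K,R,t=cam("wrist"); cv2.imwrite("pics/w9.png",im[:,:,::-1]); s,p,R_=st(); print(p,yaw(R_),s["grip_width"],s["grip_force"]); print(row([.5600,-.176,.038],96.8))
E
```

```text
[ 0.55473633 -0.17223784  0.10587926] 97.0795069521208 0.19345031475719118 39.99495506286621
[-0.   -0.    0.06 -0.44  0.48  6.79]
```

View pics/w9.png

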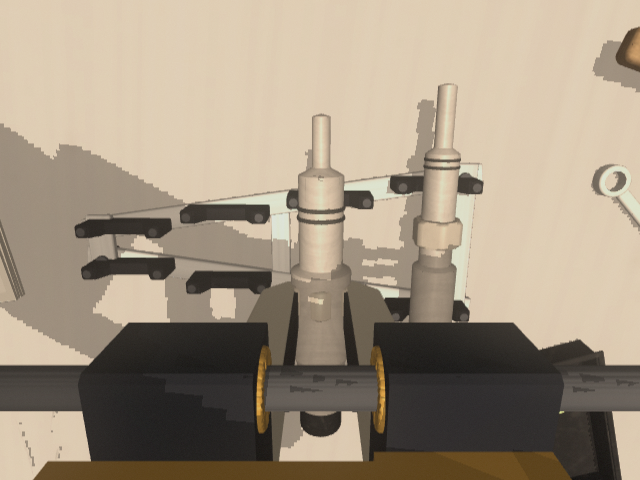

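injector_0 is held at u=320, and station 3's far saddle is centred at (331,200), so about 6 mm to the right. injector_2 still sits well at (440,200). I'll lower in two stages.

{"op": "apply_moves", "data": {"targets": [[[0,0,0,-0.4,0.6,0,1],[0,0,0,-0.4,0.6,2,1],[0,0,0,-0.4,0.6,4,1],[0,0,0,-0.4,0.6,5.5,1],[0,0,0,-0.4,0.6,6.2,1],[0,0,0,-0.4,0.6,6.4,1],[0,0,0,-0.4,0.6,6.4,1],[0,0,0,-0.4,0.6,6.4,1]]]}}

```text
t: 13.45
tool_pos: [0.5616, -0.1772, 0.0429]
tcp_rot: [0.663, 0.749, 0.0, 0.001]
ft_force: [0.7, 0.4, -1.7]
grip_width: 0.197
grip_force: 40.0
```

```bash
python3 - <<'E'
from h import *
s,p,R_=st(); print(p,yaw(R_),s["ft_force"]); print(row([.5608,-.176,.035],96.8))
E
```

```text
[ 0.56160866 -0.17722594  0.0428701 ] 96.96688002535467 [ 0.66939944  0.40177384 -1.69353558]
[ 0.02  0.01  0.03  0.13 -0.07  0.79]
```

{"op": "apply_moves", "data": {"targets": [[[0,0,0,0.1,-0.1,0.2,1],[0,0,0,0.1,-0.1,0.4,1],[0,0,0,0.1,-0.1,0.6,1],[0,0,0,0.1,-0.1,0.7,1],[0,0,0,0.1,-0.1,0.8,1],[0,0,0,0.1,-0.1,0.8,1]]]}}

```text
t: 14.05
tool_pos: [0.5597, -0.1762, 0.0352]
tcp_rot: [0.663, 0.749, -0.0, 0.0]
ft_force: [-3.4, 0.4, 8.0]
grip_width: 0.199
grip_force: 40.0
```

It touched at the expected height of .0352. I'll release, rise, and go to injector_1.

{"op": "apply_moves", "data": {"targets": [[[0,0,0,0,0,0,0.6],[0,0,0,0,0,0,0.6],[0,0,0,0,0,0,0.6],[0,0,0,0,0,-2,0.6],[0,0,0,0,0,-5,0.6],[0,0,0,0,0,-9,0.6],[0,0,0,0,0,-12,0.6],[0,0,0,0,0,-12,0.6]]]}}

```text
t: 14.85
tool_pos: [0.5625, -0.1775, 0.159]
tcp_rot: [0.663, 0.749, 0.001, 0.005]
ft_force: [0.1, 0.0, -0.1]
grip_width: 0.401
grip_force: 0.0
```

```bash
python3 - <<'E'
from h import *
s,p,R_=st(); print(p,yaw(R_),s["grip_width"]); print(row([.600,.2695,.09],97.8))
im,K,R,t=cam("wrist"); cv2.imwrite("pics/w10.png",im[:,:,::-1])
E
```

```text
[ 0.56254055 -0.17754052  0.15898512] 96.95473800275526 0.4014435771930854
[ 0.09  0.06 -0.17 43.96  9.08  6.73]
```

View pics/w10.png

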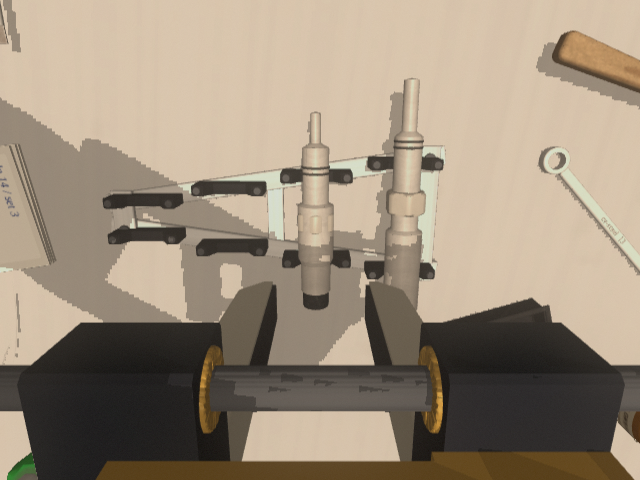

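Both parts are in their notches: injector_0 at u=315, its saddles centred at (316,176) and (316,259). Next is injector_1.

{"op": "apply_moves", "data": {"targets": [[[0,0,0,4.8,1,0,0.5],[0,0,0,9.6,2,0,0.4],[0,0,0,14.4,3,0,0.4],[0,0,-0.1,19.2,4,0,0.4],[0,0,-0.1,24,5,0,0.4],[0,0,-0.1,28.8,6,0,0.4],[0,0,-0.2,33.6,7,0,0.4],[0,0,-0.2,38.4,8,0,0.4]]]}}

```text
t: 15.7
tool_pos: [0.5916, 0.2166, 0.152]
tcp_rot: [0.656, 0.755, -0.001, -0.001]
ft_force: [0.6, 0.6, -0.6]
grip_width: 0.601
grip_force: 0.0
```

{"op": "apply_moves", "data": {"targets": [[[0,0,0,4,0.8,2,0.4],[0,0,0,5.6,1.1,5,0.4],[0,0,0,5.6,1.1,6.7,0.4],[0,0,0,5.6,1.1,6.7,0.4],[0,0,0,5.6,1.1,6.7,0.4],[0,0,0,5.6,1.1,6.7,0.4]]]}}

```text
t: 16.3
tool_pos: [0.5966, 0.2713, 0.0878]
tcp_rot: [0.657, 0.754, 0.001, 0.0]
ft_force: [0.7, -0.6, -0.3]
grip_width: 0.598
grip_force: 0.0
```

```bash
python3 near.py .08 .009 260 100 375 345 w11
```

```text
[0.5966 0.2713 0.0878] 97.9 tip [0.5933 0.3179] tail [0.6052 0.2349] ang 98.2 grip [0.6003 0.2694] mid [0.6005 0.2675]
[ 0.02 -0.   -0.05 -0.24  0.3   7.22]
```

{"op": "apply_moves", "data": {"targets": [[[0,0,0,-0.2,0.3,2,0.4],[0,0,0,-0.2,0.3,4,0.4],[0,0,0,-0.2,0.3,6,0.4],[0,0,0,-0.2,0.3,7.1,0.4],[0,0,0,-0.2,0.3,7.1,0.4],[0,0,0,-0.2,0.3,7.1,0.4]]], "newtons": 40}}

```text
t: 16.95
tool_pos: [0.5998, 0.2701, 0.017]
tcp_rot: [0.657, 0.754, 0.001, 0.0]
ft_force: [0.8, 0.0, -0.3]
grip_width: 0.602
grip_force: 0.0
```

{"op": "apply_moves", "data": {"targets": [[[0,0,0,0,0,0,0.7],[0,0,0,0,0,0,1],[0,0,0,0,0,0,1],[0,0,0,0,0,0,1],[0,0,0,0,0,0,1],[0,0,0,0,0,0,1]]]}}

```text
t: 17.55
tool_pos: [0.5993, 0.2703, 0.0163]
tcp_rot: [0.656, 0.754, 0.0, 0.0]
ft_force: [1.3, -0.2, 0.7]
grip_width: 0.197
grip_force: 40.0
```

```bash
python3 - <<'E'
from h import *
s,p,R_=st(); print(p,yaw(R_)); print(row([.4985,-.1833,.106],96.9))
E
```

```text
[0.5993485  0.27026119 0.0162512 ] 97.95430699923905
[ 1.000e-02 -0.000e+00  2.100e-01 -4.352e+01 -1.626e+01 -8.990e+00]
```

{"op": "apply_moves", "data": {"targets": [[[0,0,0,0,0,-3,1],[0,0,0,0,0,-6,1],[0,0,0,0,0,-9,1],[0,0,0,-4,-1.5,-9,1],[0,0,0.1,-8,-3,-9,1],[0,0,0.1,-12,-4.5,-9,1],[0,0,0.1,-16,-6,-9,1],[0,0,0.2,-20,-7.5,-9,1]]]}}

```text
t: 18.35
tool_pos: [0.5515, 0.0603, 0.1057]
tcp_rot: [0.663, 0.749, -0.0, -0.0]
ft_force: [0.7, -0.1, -2.3]
grip_width: 0.194
grip_force: 40.0
```

{"op": "apply_moves", "data": {"targets": [[[0,0,0,-4,-1.5,0,1],[0,0,0,-8,-3,0,1],[0,0,0,-12,-4.5,0,1],[0,0,0,-16,-6,0,1],[0,0,0,-20,-7.5,0,1],[0,0,0,-23.5,-8.8,0,1],[0,0,0,-23.5,-8.8,0,1],[0,0,0,-23.5,-8.8,0,1]]]}}

```text
t: 19.15
tool_pos: [0.493, -0.1826, 0.1057]
tcp_rot: [0.664, 0.748, 0.0, -0.001]
ft_force: [-0.4, 0.3, -1.4]
grip_width: 0.196
grip_force: 40.0
```

{"op": "apply_moves", "data": {"targets": [[[0,0,0,0,0,0,1],[0,0,0,0,0,0,1]]]}}

```text
t: 19.35
tool_pos: [0.4936, -0.1808, 0.1059]
tcp_rot: [0.662, 0.749, 0.0, -0.0]
ft_force: [-0.6, -0.1, -1.9]
grip_width: 0.2
grip_force: 40.0
```

```bash
python3 - <<'E'
from h import *
s,p,R_=st(); print(p,yaw(R_),s["grip_width"],s["grip_force"],s["ft_force"]); print(row([.4988,-.1833,.042],96.9))
im,K,R,t=cam("wrist"); g=cv2.cvtColor(im,cv2.COLOR_RGB2GRAY); cv2.imwrite("pics/w12.png",im[:,:,::-1])
n,l,S,c=cv2.connectedComponentsWithStats((g<60).astype(np.uint8))
for i in range(1,n):
    if 80<S[i,4]<3000 and S[i,1]<320: print(S[i])
E
```

```text
[ 0.49364802 -0.18078722  0.10587467] 97.05382127447224 0.20031965065956445 39.99513387680054 [-0.59748539 -0.0916762  -1.87872755]
[-0.   -0.01  0.03 -0.32  0.48  6.39]
[491 175  15  16  92]
[509 175  24  14  98]
[181 217  88  19 993]
[ 184  257   86   21 1303]
[351 271  18  15 197]
[385 284  28  22 439]
[450 284  20  22 232]
[ 266  291  111   83 1802]
[478 297  33  23 542]
```

```bash
python3 - <<'E'
from h import *
c=imaging.get_calibration("wrist"); s,p,R=st()
T=np.eye(4); T[:3,:3]=R; T[:3,3]=p; W=np.linalg.inv(T@c["mount"]); K=c["camera_matrix"]
u=np.array([np.cos(np.radians(6.8)),np.sin(np.radians(6.8))])
for z in(.027,.018):
    q=ray([[225,226],[227,267.5]],z,K,W[:3,:3],W[:3,3])[:,:2]; print(z,q.mean(0).round(4),(q.mean(0)+.062*u).round(4),np.linalg.norm(q[0]-q[1]))
E
```

```text
0.027 [ 0.4374 -0.189 ] [ 0.499  -0.1816] 0.026002046251755284
0.018 [ 0.4357 -0.192 ] [ 0.4973 -0.1846] 0.026955117187918133
```

{"op": "apply_moves", "data": {"targets": [[[0,0,0,-0.3,0.5,0,1],[0,0,0,-0.3,0.5,2,1],[0,0,0,-0.3,0.5,4,1],[0,0,0,-0.3,0.5,5.5,1],[0,0,0,-0.3,0.5,6.2,1],[0,0,0,-0.3,0.5,6.4,1],[0,0,0,-0.3,0.5,6.4,1],[0,0,0,-0.3,0.5,6.4,1]]]}}

```text
t: 20.2
tool_pos: [0.4996, -0.1849, 0.0428]
tcp_rot: [0.663, 0.749, 0.0, 0.001]
ft_force: [0.7, -0.3, -1.0]
grip_width: 0.195
grip_force: 40.0
```

```bash
python3 - <<'E'
from h import *
s,p,R_=st(); print(p,yaw(R_),s["ft_force"]); print(row([.4988,-.1835,.035],96.8))
E
```

```text
[ 0.49956004 -0.18485799  0.04277188] 96.96565428435386 [ 0.72906493 -0.32420953 -0.97853974]
[ 0.01  0.01  0.03  0.14 -0.06  0.78]
```

{"op": "apply_moves", "data": {"targets": [[[0,0,0,0.1,-0.1,0.2,1],[0,0,0,0.1,-0.1,0.4,1],[0,0,0,0.1,-0.1,0.6,1],[0,0,0,0.1,-0.1,0.7,1],[0,0,0,0.1,-0.1,0.8,1],[0,0,0,0.1,-0.1,0.8,1]]]}}

```text
t: 20.8
tool_pos: [0.4978, -0.1837, 0.0351]
tcp_rot: [0.663, 0.749, -0.0, 0.0]
ft_force: [-2.8, 1.9, 8.9]
grip_width: 0.194
grip_force: 40.0
```

Seated at .0351 as expected. I'll release, rise, and go to injector_3 (.451,.269, 69°).

{"op": "apply_moves", "data": {"targets": [[[0,0,0,0,0,0,0.6],[0,0,0,0,0,0,0.6],[0,0,0,0,0,0,0.6],[0,0,0,0,0,-2,0.6],[0,0,0,0,0,-5,0.6],[0,0,0,0,0,-9,0.6],[0,0,0,0,0,-12,0.6],[0,0,0,0,0,-12,0.6]]]}}

```text
t: 21.6
tool_pos: [0.5004, -0.1853, 0.1585]
tcp_rot: [0.663, 0.749, 0.001, 0.004]
ft_force: [0.5, -0.6, -0.2]
grip_width: 0.399
grip_force: 0.0
```

```bash
python3 - <<'E'
from h import *
s,p,R_=st(); print(p,yaw(R_),s["grip_width"]); print(row([.451,.269,.09],69))
im,K,R,t=cam("wrist"); cv2.imwrite("pics/w13.png",im[:,:,::-1])
E
```

```text
[ 0.50040352 -0.18530689  0.15848186] 96.95874868442334 0.39861460632253465
[9.000e-02 4.000e-02 5.590e+00 4.573e+01 5.500e-01 6.600e+00]
```

{"op": "apply_moves", "data": {"targets": [[[0,0,0.7,4.6,0.1,0,0.5],[0,0,1.4,9.2,0.1,0,0.4],[0,0,2.1,13.8,0.2,0,0.4],[0,0,2.8,18.4,0.2,0,0.4],[0,0,3.5,23,0.3,0,0.4],[0,0,4.2,27.6,0.3,0,0.4],[0,0,4.9,32.2,0.4,0,0.4],[0,0,5.6,36.8,0.4,0,0.4]]]}}

```text
t: 22.45
tool_pos: [0.4557, 0.1836, 0.1523]
tcp_rot: [0.825, 0.565, -0.001, -0.001]
ft_force: [0.9, -0.6, -0.2]
grip_width: 0.599
grip_force: 0.0
```

{"op": "apply_moves", "data": {"targets": [[[0,0,0,0,0,0,0.4],[0,0,0,0,0,0,0.4]]]}}

```text
t: 22.65
tool_pos: [0.4559, 0.1828, 0.1524]
tcp_rot: [0.823, 0.568, -0.001, -0.0]
ft_force: [-0.4, -0.8, 0.3]
grip_width: 0.6
grip_force: 0.0
```

```bash
python3 - <<'E'
from h import *
s,p,R_=st(); print(p,yaw(R_),s["grip_width"]); print(row([.451,.269,.09],69))
E
```

```text
[0.45585978 0.18282187 0.15243598] 69.17252959748288 0.5996324467827312
[-0.03  0.02  0.03  7.89 -3.5   6.24]
```

{"op": "apply_moves", "data": {"targets": [[[0,0,0,4,-1.8,1,0.4],[0,0,0,7.9,-3.5,3,0.4],[0,0,0,7.9,-3.5,5,0.4],[0,0,0,7.9,-3.5,6.2,0.4],[0,0,0,7.9,-3.5,6.2,0.4],[0,0,0,7.9,-3.5,6.2,0.4]]]}}

```text
t: 23.25
tool_pos: [0.4534, 0.2669, 0.092]
tcp_rot: [0.825, 0.565, -0.0, 0.0]
ft_force: [-0.6, -0.3, -0.2]
grip_width: 0.599
grip_force: 0.0
```

```bash
python3 near.py .05 .004 265 130 375 345 w14
```

```text
[0.4534 0.2669 0.092 ] 68.84 tip [0.4617 0.2961] tail [0.4426 0.2453] ang 69.4 grip [0.4515 0.2689] mid [0.4507 0.2669]
[ 0.01 -0.   -0.12  0.08 -0.28  7.66]
```

{"op": "apply_moves", "data": {"targets": [[[0,0,0,0,-0.3,2,0.4],[0,0,0,0,-0.3,4,0.4],[0,0,0,0,-0.3,6,0.4],[0,0,0,0,-0.3,7.5,0.4],[0,0,0,0,-0.3,7.5,0.4],[0,0,0,0,-0.3,7.5,0.4]]], "newtons": 40}}

```text
t: 23.9
tool_pos: [0.451, 0.2691, 0.018]
tcp_rot: [0.825, 0.566, 0.001, 0.0]
ft_force: [-0.3, 0.8, 0.6]
grip_width: 0.599
grip_force: 0.0
```

{"op": "apply_moves", "data": {"targets": [[[0,0,0,0,0,0,0.7],[0,0,0,0,0,0,1],[0,0,0,0,0,0,1],[0,0,0,0,0,0,1],[0,0,0,0,0,0,1],[0,0,0,0,0,0,1]]]}}

```text
t: 24.5
tool_pos: [0.4503, 0.2695, 0.0172]
tcp_rot: [0.824, 0.566, 0.0, 0.0]
ft_force: [-0.5, -1.4, 1.9]
grip_width: 0.201
grip_force: 40.0
```

```bash
python3 - <<'E'
from h import *
s,p,R_=st(); print(p,yaw(R_)); print(row([.437,-.1906,.106],96.9))
E
```

```text
[0.45030023 0.26946536 0.01719603] 68.95974601367269
[ 1.000e-02 -0.000e+00 -5.590e+00 -4.342e+01  1.528e+01 -8.880e+00]
```

{"op": "apply_moves", "data": {"targets": [[[0,0,0,0,0,-3,1],[0,0,0,0,0,-6,1],[0,0,0,0,0,-9,1],[0,0,-1,-4,1.4,-9,1],[0,0,-2,-8,2.8,-9,1],[0,0,-3,-12,4.2,-9,1],[0,0,-4,-16,5.6,-9,1],[0,0,-5,-20,7,-9,1]]]}}

```text
t: 25.3
tool_pos: [0.443, 0.0563, 0.107]
tcp_rot: [0.681, 0.732, -0.0, -0.0]
ft_force: [0.4, 0.1, -0.7]
grip_width: 0.197
grip_force: 40.0
```

{"op": "apply_moves", "data": {"targets": [[[0,0,-0.6,0,0,0,1],[0,0,-0.6,0,0,0,1]]]}}

```text
t: 25.5
tool_pos: [0.4434, 0.0564, 0.1069]
tcp_rot: [0.664, 0.748, -0.0, -0.0]
ft_force: [-0.6, 1.0, -1.2]
grip_width: 0.2
grip_force: 40.0
```

```bash
python3 - <<'E'
from h import *
s,p,R_=st(); print(p,yaw(R_)); print(row([.437,-.1906,.106],96.9))
E
```

```text
[0.44341637 0.05642871 0.10690179] 96.79130988601469
[-0.000e+00 -0.000e+00 -2.000e-02 -2.445e+01 -3.560e+00  9.000e-02]
```

{"op": "apply_moves", "data": {"targets": [[[0,0,0,-4.2,-0.6,0,1],[0,0,0,-8.4,-1.2,0,1],[0,0,0,-12.6,-1.8,0,1],[0,0,0,-16.8,-2.4,0,1],[0,0,0,-21,-3,0,1],[0,0,0,-24.4,-3.5,0,1],[0,0,0,-24.4,-3.5,0,1],[0,0,0,-24.4,-3.5,0,1]]]}}

```text
t: 26.3
tool_pos: [0.4383, -0.1883, 0.1066]
tcp_rot: [0.664, 0.748, 0.0, -0.001]
ft_force: [0.1, 0.3, -1.1]
grip_width: 0.197
grip_force: 40.0
```

{"op": "apply_moves", "data": {"targets": [[[0,0,0,0,0,3,1],[0,0,0,0,0,5,1],[0,0,0,0,0,6,1],[0,0,0,0,0,6,1],[0,0,0,0,0,6,1]]]}}

```text
t: 26.8
tool_pos: [0.4389, -0.1881, 0.0475]
tcp_rot: [0.662, 0.749, 0.0, 0.0]
ft_force: [-0.5, 0.5, -0.3]
grip_width: 0.2
grip_force: 40.0
```

```bash
python3 - <<'E'
from h import *
s,p,R_=st(); print(p,yaw(R_),s["ft_force"]); print(row([.437,-.1906,.036],96.8))
E
```

```text
[ 0.43885019 -0.18812788  0.04748038] 97.01845641649305 [-0.53208783  0.53205047 -0.3432977 ]
[ 0.    0.    0.04 -0.22 -0.21  1.15]
```

{"op": "apply_moves", "data": {"targets": [[[0,0,0,-0.2,-0.2,0,1],[0,0,0,-0.2,-0.2,0.3,1],[0,0,0,-0.2,-0.2,0.6,1],[0,0,0,-0.2,-0.2,0.8,1],[0,0,0,-0.2,-0.2,1,1],[0,0,0,-0.2,-0.2,1.1,1],[0,0,0,-0.2,-0.2,1.1,1],[0,0,0,-0.2,-0.2,1.1,1]]]}}

```text
t: 27.6
tool_pos: [0.4365, -0.191, 0.0362]
tcp_rot: [0.663, 0.749, -0.0, -0.0]
ft_force: [-1.5, 0.4, 3.8]
grip_width: 0.2
grip_force: 40.0
```

It touched at the expected .0362. I'll release, rise, and look for the final check.

{"op": "apply_moves", "data": {"targets": [[[0,0,0,0,0,0,0.6],[0,0,0,0,0,0,0.6],[0,0,0,0,0,0,0.6],[0,0,0,0,0,-2,0.6],[0,0,0,0,0,-5,0.6],[0,0,0,0,0,-9,0.6],[0,0,0,0,0,-12,0.6],[0,0,0,0,0,-12,0.6]]]}}

```text
t: 28.4
tool_pos: [0.4391, -0.1928, 0.1602]
tcp_rot: [0.663, 0.749, 0.0, 0.004]
ft_force: [0.5, -0.5, -0.4]
grip_width: 0.4
grip_force: 0.0
```

{"op": "apply_moves", "data": {"targets": [[[0,0,0,-3,3,-3,0.6],[0,0,0,-6,6,-3,0.6],[0,0,0,-6,7,-3,0.6],[0,0,0,-6,7,-3,0.6],[0,0,0,-6,7,-3,0.6]]]}}

```text
t: 28.9
tool_pos: [0.5121, -0.2409, 0.1844]
tcp_rot: [0.663, 0.749, -0.0, -0.002]
ft_force: [-0.0, 0.4, 0.4]
grip_width: 0.401
grip_force: 0.0
```

```bash
python3 - <<'E'
from h import *
s,p,R_=st(); print(p,yaw(R_),s["t"]); im,K,R,t=cam("wrist"); np.savez("wf.npz",im=im,K=K,R=R,t=t)
a=cv2.resize(im[40:340,100:560],None,fx=1.6,fy=1.6,interpolation=cv2.INTER_CUBIC); cv2.imwrite("pics/fin.png",a[:,:,::-1])
E
```

```text
[ 0.51211466 -0.24090123  0.18444034] 96.98634657929125 28.9
```

View pics/fin.png

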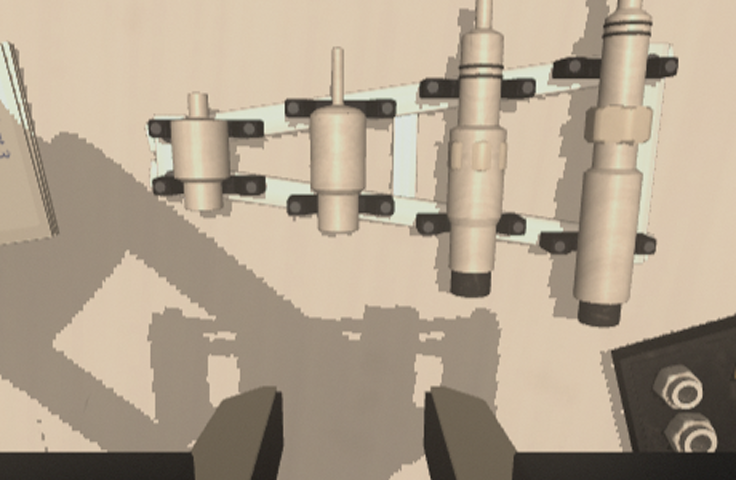

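All four parts lie in their notches, shortest to longest from the narrow (left) end. Their axes pass over both saddles: (200,157), (338,156), (474,156), (605,155). I'll do one numeric check of the lengthwise centring.

```bash
python3 - <<'E'
from h import *
w=np.load("wf.npz"); f=lambda a:np.array(a)/1.6+[100,40]
v=np.array([-np.sin(np.radians(6.8)),np.cos(np.radians(6.8))])
for n,sa,sb,tip,tail,L,off in((3,(206,128),(208,186),(198,93),(203,210),.05,.004),(1,(340,107),(340,205),(337,47),(338,233),.08,.009),(0,(477,88),(471,225),None,(470,296),.137,.008),(2,(615,67),(598,243),None,(599,325),.172,.01)):
    S=ray([f(sa),f(sb)],.018,w["K"],w["R"],w["t"])[:,:2].mean(0)
    for z in(.026,.034):
        o=[]
        if tip: o.append((ray(f(tip),z,w["K"],w["R"],w["t"])[0,:2]-S)@v-(L/2+off))
        o.append((ray(f(tail),z,w["K"],w["R"],w["t"])[0,:2]-S)@v+(L/2-off))
        print(n,z,np.round(np.array(o)*1000,1))
E
```

```text
3 0.026 [-0.3 -3. ]
3 0.034 [-0.6 -2. ]
1 0.026 [-1.  -4.1]
1 0.034 [-1.8 -2.9]
0 0.026 [-4.8]
0 0.034 [-2.9]
2 0.026 [-4.2]
2 0.034 [-1.9]
```

Along their length the parts are centred to within about 2–3 mm, and the arm is clear. Handing in.

```bash
python3 -c "
from cell import sign_off
print(sign_off())"
```

```text
the job is handed in; nothing more can be done
None
```

All four injector parts lie on the rack from shortest (narrow end) to longest (wide end), down in both notches and centred along their length to an estimated 2–3 mm; I handed the job in at about 29 s, with no verdict returned.

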